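# Point out the sensor to be logged, then press the recorder's button

## Robot

A 6-joint arm with a two-finger parallel gripper is mounted at the origin on the work surface. World frame = base frame: x ahead of the robot, y to its left, z up, the work surface at z = 0. Lengths are in m, angles in degrees, forces in N, time in s.
With the tool pointing down it reaches from about 0.375 to 0.925 m from the base axis. Payload 5.7 kg.
Tool frame: the origin (TCP) lies at the centre of the arm's flange, where the gripper is bolted on; the fingertips stand 173 mm ahead of it and the grasp point (between the pads) lies 155 mm ahead of it; z points along the fingers, y is the direction in which the jaws open and shut (so a half turn about z gives the same grasp; the last joint's range is limited). The gripper opens to 85 mm and grips with 20 to 120 N. Pads are 22 mm wide; open, the fingers measure 114 mm over their backs; the gripper's body (76 mm by 85 mm) begins 54 mm behind the grasp point. The pads swing forward as they close: fully open they stand 13 mm farther back than shut.
Start: joints at [68.749, 20.558, 86.54, -0, 72.909, -6.595], TCP at [0.152, 0.58, 0.405] pointing down, gripper open.
Joint ranges: [-170.27, 170.27], [-57.76, 135], [12.27, 136.19], [-55.21, 235.2], [11.17, 155.16], [-170.74, 170.74]. Speed limits (degrees/s): [136.94, 136.94, 180, 180, 180, 180].

## Interface

Orientations are given as [roll, pitch, yaw] about the fixed x, y, z axes, in that order (R = Rz(yaw) Ry(pitch) Rx(roll)).
In Python, from workcell import arm gives the robot as it stands.
- The arm moves only by the tool drive_tool, never from a script. Its argument "increments" is a list of rows, each an object of numbers: "gripper": the closure, from 0 (fully open) to 1 (shut); "dx", "dy", "dz": the shift along the tool's x, y, z in mm; "twist": the turn about the tool's z in degrees. A call has exactly 5 rows; each row is the pose to reach, as a shift and turn from the pose measured when the call began, along the tool's axes at that moment; what a row does not reach only later rows make up. A row lasts 1/10 s, in which the tool goes at most 50 mm and 8.59 degrees, less where a joint would pass 70% of its speed; a pose out of reach is approached as far as the arm can. A call with a gripper value outside its range is refused whole. The fingers move at their own pace and stop on an object; "force" is the grip in N (left out, the last holds). Time passes only in rows, so rows that repeat a pose let the fingers close, or fill a call up. It gives the time, the measured TCP pose, the force and the opening at its end, in the units of the state.
- arm.get_state(): the state, without advancing time (a new reading comes with each control period).
- arm.get_image(name): name is "side" or "top" or "wrist"; returns (picture, depth): 480x640x3 uint8, blue, green, red; 480x640 float32, m along the optical axis (not along the pixel's ray), 0 where there is no reading.
- arm.get_calibration(name): a dict with "fx", "fy", "cx", "cy" (pixels), "k1" (the pictures are not rectified: a ray, as slopes to the right and down, at radius r is drawn at 1 + k1 r^2 times it, then the intrinsics apply), "rvec" (rotation vector, rad) and "tvec" (3), from world to camera coordinates, as OpenCV has them; the wrist camera has in their place "mount" (4x4, takes a point from camera to tool coordinates, whose origin is the TCP and whose axes are the flange's). Camera axes: x right, y down, z forward; pixel columns grow to the right and rows downward; lengths in m; the calibration is good to about 2 mm. A picture is of the moment at which its call begins: read the wrist's pose just before it. get_calibration takes no time and is no camera call.
- arm.finish_job(): hands the job in, once; it reports no verdict.
Trained networks look in the newest picture that a camera, given by its name, has taken for a name from the list of things; names that differ only in an ending like _2 or _b are one class to them, and where a whole thing is asked for, a point or a joint stands for the part that bears it (a point fixed in the world has none). Each returns a list of dicts, best first, with "confidence" (0 to 1); they miss things now and then, are a little off and sometimes report something else, mostly with a low value. They report only what shows in the picture. A call takes as long as a camera call. They do not tell look-alikes from the thing itself.
- arm.trace(thing, camera): "mask" (480x640 bool, what is visible of it) and "box" ([left, top, right, bottom] in pixels, round what is visible of it).
The state is a dict: "time": time; "joints": joint angles; "qvel": joint speeds; "joint_efforts": joint torques, N m; "tool_pos": TCP position; "orientation": TCP orientation; "contact_force": force on the tool from outside, world axes, zero at the start; "torque": the same for the moment, N m; "finger_gap": opening from 0.0 (shut) to 1.0 (fully open).
Only numpy, scipy, OpenCV 4.12 (cv2) and the standard library are available. Lean on these libraries where they do the work, as an engineer would, in place of code of your own. Each camera call takes 0.05 s, during which the arm holds its last target.

## Task

Show the bench camera which temperature sensor is to be logged: point straight down at the sensor with the broad round mushroom-shaped head, fingertips about 2 cm above the middle of its head, and stay there for three seconds without touching it; do not point at the other two sensors. Then press the large round button on top of the data recorder fully down and let it come up again. Do not touch the sensors or their block, do not press the small button, and leave everything else where it is.

Things in the scene. Friction and masses are not known exactly. Their poses are not given: they have to be found in the camera images.
- mushroom_sensor_top (a point): the middle of the top of the sensor to point at. It stands upright in one of the three wells of the aluminium sensor block (any of them). Black plastic mushroom-shaped head, round, 50 mm across and 28 mm high (flat top 16 mm across), on a steel neck 16 mm across; its top is about 118 mm above the bench. z is up. It is loose in its well and would tip or lift if touched
- plug_sensor_top (a point): the middle of the top of a second sensor, not to be touched: a flat rectangular black plug head, 12 x 36 mm seen from above, 36 mm high; top about 118 mm above the bench
- slim_sensor_top (a point): the middle of the top of a third sensor, not to be touched: a slim straight black round handle 18 mm across, 62 mm high; top about 118 mm above the bench
- mushroom_sensor: the sensor with the mushroom head, weighing 120 g; origin on its axis at the top face of the block, under a steel collar 30 mm across; an 8 mm steel sheath reaches 40 mm down into the well
- plug_sensor: the sensor with the flat plug; origin as for the mushroom sensor
- slim_sensor: the sensor with the slim handle; origin as for the mushroom sensor
- sensor_block: fixed aluminium block, 80 mm (its x) by 240 mm (its y) by 50 mm high, origin at the centre of its underside on the bench; three wells in a row along its y, 80 mm apart, each holding one sensor, in any order
- recorder: fixed grey data recorder, a flat box 130 mm (its x) by 190 mm (its y), top 54 mm above the bench, origin at the centre of its underside; on its top a dark display strip along the +x edge and the two buttons on the -x side, 95 mm apart along y
- large_button_top (a point): the middle of the top of the large round grey push button (34 mm across) in a black housing on the recorder, 76 mm above the bench; pressed straight down, it goes 6 mm and springs back, 5 N when fully down
- large_button (a joint): travel of the large button in m: 0 up, 0.006 fully down
- small_button_top (a point): the middle of the top of the small round push button (18 mm across) on the recorder, not to be pressed
- small_button (a joint): travel of the small button in m: 0 up, 0.004 fully down
- tape_roll: bystander: roll of brown tape lying flat on the bench beyond the work, 90 mm across, 24 mm high; origin at the centre of its underside
- screwdriver: bystander: screwdriver lying on the bench beyond the work; origin near its middle
- parts_tray: bystander: black open plastic tray 100 x 140 x 35 mm beyond the work; origin at the centre of its underside
Not all that is in view belongs to the job. What is shaped like the plug_sensor but turquoise or yellow is not meant.

How it is judged:
By the outcome, as a careful person would: the job done as asked, in the order asked, and still so for the second after the job is handed in, with the robot touching nothing.
It also fails if it takes over 48 s, if anything falls off the work surface, if the arm or the gripper's body presses on something with over 40 N, if the wrist force passes 120 N, or if a joint passes its speed limit or range.

## Working session

There is one attempt and no reset: what is moved stays moved. The work goes in short steps, Python scripts to look and compute and a tool call to move; the robot and the scene stay as the last step left them, time stands still between calls to the robot, and variables do not carry over. Pictures are saved under pics/ and viewed, and the job is handed in when it is done.

Besides the shell and the picture viewer there is one more tool, called after "Request:" by a JSON object that holds its "name" and its "arguments", one argument or row to a line. drive_tool: Moves the arm, as the interface text tells. Its arguments: {"type":"object","properties":{"increments":{"type":"array"},"force":{"type":"number"}},"required":["increments"]}

```bash
mkdir -p pics; ls; cat > h.py <<'E'
import numpy as np, cv2, json
from scipy.spatial.transform import Rotation as R
from workcell import arm
def world(name,u,v,d,st=None):
    c=arm.get_calibration(name)
    K=np.array([[c['fx'],0,c['cx']],[0,c['fy'],c['cy']],[0,0,1.]])
    u=np.atleast_1d(u).astype(float);v=np.atleast_1d(v).astype(float);d=np.atleast_1d(d).astype(float)
    p=cv2.undistortPoints(np.stack([u,v],-1)[:,None],K,np.array([c['k1'],0,0,0.]))[:,0]
    P=np.c_[p*d[:,None],d]
    if 'mount' in c:
        M=np.array(c['mount']);P=P@M[:3,:3].T+M[:3,3]
        r=R.from_euler('xyz',st['orientation'],degrees=True).as_matrix()
        return P@r.T+np.array(st['tool_pos'])
    r=cv2.Rodrigues(np.array(c['rvec'],float))[0]
    return (P-np.array(c['tvec']).ravel())@r
E
python3 - <<'E'
from h import *
print(arm.get_state())
for n in ['top','side']:
    im,d=arm.get_image(n); cv2.imwrite(f'pics/{n}0.png',im); np.save(f'{n}0.npy',d)
    for t in ['mushroom_sensor','plug_sensor','slim_sensor','sensor_block','recorder','large_button','small_button']:
        for k in arm.trace(t,n)[:3]:
            print(n,t,round(k['confidence'],2),k['box'])
            if k['confidence']>.3: np.save(f'm_{n}_{t}.npy',k['mask']) if not False else 0
E
```

```text
pics
{'time': 0.0, 'joints': array([ 6.87485200e+01,  2.05979083e+01,  8.66002064e+01, -7.44909011e-05,
        7.29091737e+01, -6.59565811e+00]), 'qvel': array([-0.07288404,  0.03025021, -0.06804458, -0.06042044, -0.05857099,
       -0.04809689]), 'joint_efforts': array([-8.53154415e-05, -5.27629495e+01, -2.78622651e+01, -1.26046075e-04,
        1.31825771e-02, -5.20182425e-06]), 'tool_pos': array([0.15168767, 0.58012252, 0.40384548]), 'orientation': array([-1.79893414e+02, -1.22526472e-02,  1.65344189e+02]), 'contact_force': array([-0.52737821, -0.02258839, -0.17457471]), 'torque': array([ 0.04877257,  0.04561953, -0.01958024]), 'finger_gap': 0.9983129117995014}
top mushroom_sensor 0.96 [342.2, 255.9, 370.1, 288.1]
top plug_sensor 0.79 [392.1, 266.3, 412.7, 282.1]
top plug_sensor 0.71 [419.0, 332.2, 436.4, 359.1]
top plug_sensor 0.63 [464.6, 332.0, 493.3, 351.4]
top slim_sensor 0.56 [433.5, 265.6, 459.3, 282.1]
top slim_sensor 0.16 [160.8, 301.9, 185.8, 320.4]
top sensor_block 0.69 [331.2, 253.7, 464.1, 301.3]
top recorder 0.62 [147.5, 258.2, 261.7, 334.3]
top large_button 0.89 [163.6, 303.1, 185.8, 323.5]
top small_button 0.59 [222.8, 304.7, 232.4, 314.5]
side mushroom_sensor 0.9 [290.9, 265.3, 322.9, 315.6]
side plug_sensor 0.97 [222.0, 270.5, 248.4, 326.7]
side plug_sensor 0.79 [236.5, 303.7, 263.0, 356.7]
side plug_sensor 0.73 [320.0, 293.9, 341.2, 345.3]
side slim_sensor 0.89 [346.9, 330.5, 370.8, 383.4]
side recorder 0.64 [188.5, 215.2, 281.2, 289.2]
side large_button 0.52 [202.3, 214.5, 216.2, 230.0]
side small_button 0.53 [220.7, 238.4, 231.4, 247.6]
```

View pics/top0.png

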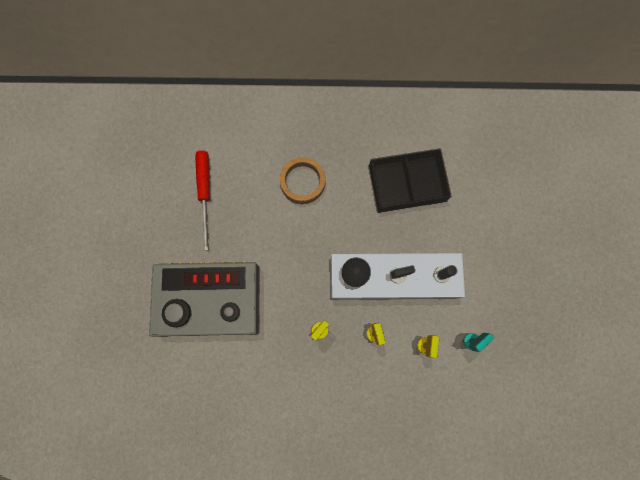

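View pics/side0.png

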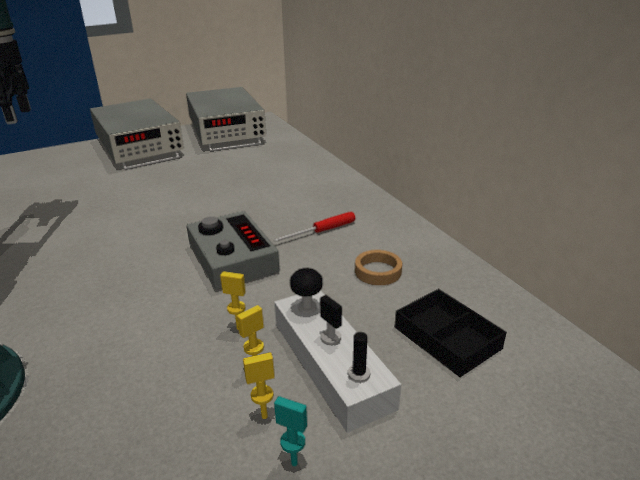

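The top picture shows the mushroom head at (356,272), the plug at (402,272), the slim handle at (447,272), the large button at (175,313) and the small one at (230,312). Four standing yellow or turquoise look-alikes are at (320,330), (376,334), (430,346) and (478,342). The side picture shows the mushroom dome at (306,283). Things that could be taken for the mushroom are the large button's black housing (175,313), the slim handle (447,272) and the plug (402,272). By the description it is (356,272). Next I measure it and take a close crop.

```bash
python3 - <<'E'
from h import *
im=cv2.imread('pics/top0.png'); im2=cv2.imread('pics/side0.png')
a=cv2.resize(im[240:300,320:480],None,fx=5,fy=5,interpolation=cv2.INTER_CUBIC)
b=cv2.resize(im2[255:405,260:410],(290,290),interpolation=cv2.INTER_CUBIC)
o=np.zeros((600,800,3),np.uint8);o[:300]=a;o[305:595,:290]=b
c=cv2.resize(im[255:345,140:270],(429,297));o[302:599,300:729]=c
cv2.imwrite('pics/crop0.png',o)
for n in ['top','side']:
    d=np.load(f'{n}0.npy')
    for t in ['mushroom_sensor','plug_sensor','slim_sensor','recorder','large_button','small_button']:
        m=np.load(f'm_{n}_{t}.npy')&(d>0); v,u=np.nonzero(m)
        P=world(n,u,v,d[m]); zt=np.percentile(P[:,2],95)
        T=P[P[:,2]>zt-.012]
        print(n,t,'ztop',zt.round(4),'topmean',T.mean(0).round(4),'mid',((P.min(0)+P.max(0))/2).round(4),'ext',np.ptp(P,axis=0).round(3),len(T))
d=np.load('top0.npy');v,u=np.mgrid[0:480,0:640]
P=world('top',u.ravel(),v.ravel(),d.ravel()).reshape(480,640,3)
np.save('Ptop.npy',P)
for (x0,y0,x1,y1) in [(305,315,335,345),(362,318,392,350),(412,328,445,362),(458,325,500,357)]:
    Q=P[y0:y1,x0:x1].reshape(-1,3);Q=Q[Q[:,2]>.02];print('lookalike',Q.min(0).round(3),Q.max(0).round(3))
for q in [(20,20),(200,400),(345,295),(450,290),(337,258),(600,450)]: print(q,P[q[1],q[0]].round(3))
E
```

```text
top mushroom_sensor ztop 0.1183 topmean [ 0.5455 -0.0955  0.1137] mid [ 0.5507 -0.0992  0.0844] ext [0.059 0.054 0.074] 615
top plug_sensor ztop 0.109 topmean [ 0.4313 -0.3071  0.1063] mid [ 0.4299 -0.3288  0.0533] ext [0.036 0.074 0.114] 196
top slim_sensor ztop 0.1184 topmean [ 0.549  -0.2543  0.1161] mid [ 0.55   -0.255   0.0849] ext [0.026 0.027 0.07 ] 98
top recorder ztop 0.0684 topmean [0.486  0.1817 0.0663] mid [0.5047 0.183  0.0374] ext [0.145 0.212 0.083] 1224
top large_button ztop 0.0777 topmean [0.4739 0.2167 0.0748] mid [0.4745 0.2178 0.0715] ext [0.031 0.032 0.014] 305
top small_button ztop 0.075 topmean [0.4772 0.1227 0.0725] mid [0.4769 0.1229 0.0697] ext [0.016 0.017 0.013] 86
side mushroom_sensor ztop 0.1189 topmean [ 0.5415 -0.1029  0.1143] mid [ 0.5783 -0.0185  0.06  ] ext [0.117 0.206 0.122] 515
side plug_sensor ztop 0.1191 topmean [ 0.5448 -0.1797  0.1155] mid [ 0.5469 -0.1663  0.0856] ext [0.03  0.057 0.07 ] 247
side slim_sensor ztop 0.119 topmean [ 0.5463 -0.2584  0.1157] mid [ 0.5538 -0.251   0.0853] ext [0.041 0.04  0.07 ] 191
side recorder ztop 0.0679 topmean [0.4973 0.1576 0.0618] mid [0.4993 0.1622 0.055 ] ext [0.134 0.413 0.108] 1192
side large_button ztop 0.0766 topmean [0.4721 0.2118 0.0736] mid [0.4727 0.2154 0.0719] ext [0.031 0.031 0.012] 147
side small_button ztop 0.0762 topmean [0.4767 0.1204 0.0732] mid [0.477  0.1218 0.0721] ext [0.016 0.017 0.01 ] 58
lookalike [ 0.433 -0.051  0.043] [ 0.464 -0.022  0.875]
lookalike [ 0.425 -0.144  0.039] [ 0.46  -0.032  0.875]
lookalike [ 0.406 -0.232  0.041] [ 0.448 -0.032  0.875]
lookalike [ 0.416 -0.326  0.042] [ 0.448 -0.032  0.875]
(20, 20) [ 1.361  0.886 -0.364]
(200, 400) [0.317 0.182 0.   ]
(345, 295) [ 0.51  -0.081  0.049]
(450, 290) [ 0.522 -0.271  0.05 ]
(337, 258) [ 0.578 -0.066  0.047]
(600, 450) [ 0.239 -0.548  0.   ]
```

View pics/crop0.png

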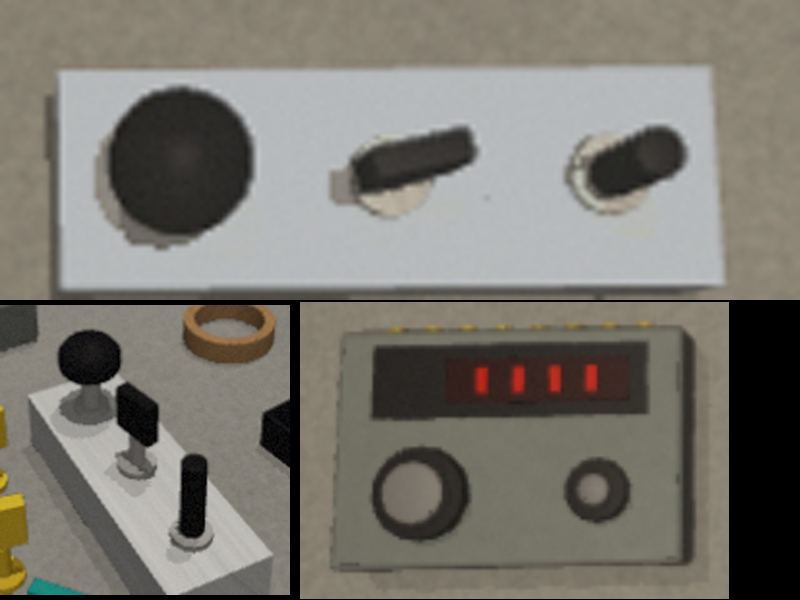

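The crop confirms the choice: the left sensor at (356,272) has the broad dome, with the flat plug in the middle and the slim handle at the right. Measured heights agree with the given ones (0.118 for the head, 0.076 for the button), and so does the 80 mm spacing. I'll work out the moves.

```bash
cat >> h.py <<'E'
def go(x,y,z,st=None):
    st=st or arm.get_state()
    r=R.from_euler('xyz',st['orientation'],degrees=True).as_matrix()
    return (r.T@(np.array([x,y,z])-st['tool_pos'])*1000).round(1)
E
python3 - <<'E'
from h import *
P=np.load('Ptop.npy')
m=np.load('m_top_mushroom_sensor.npy')
Q=P[m]
for lo in (.117,.1178):
    T=Q[(Q[:,2]>lo)&(Q[:,2]<.125)];print(len(T),T.mean(0).round(4),np.ptp(T,axis=0).round(4))
# head: silhouettes at band
H=Q[(Q[:,2]>.092)&(Q[:,2]<.125)];print('head',((H.min(0)+H.max(0))/2).round(4),np.ptp(H,axis=0).round(4))
from scipy.optimize import least_squares
print(go(.30,.44,.40)); print(go(.45,.24,.40)); print(go(.5455,-.0965,.40))
E
```

```text
103 [ 0.5454 -0.0957  0.1181] [0.0285 0.0285 0.0041]
53 [ 0.5443 -0.0954  0.1187] [0.0251 0.0234 0.0034]
head [ 0.5461 -0.0961  0.1074] [0.0495 0.0479 0.0276]
[-178.9  -98.4    4.7]
[-374.6 -253.9    4.7]
[-552.2 -555.3    4.7]
```

Request:
{"name": "drive_tool", "arguments": {
  "increments": [
    {"dx": -36,"dy": -20,"dz": 1,"gripper": 1},
    {"dx": -72,"dy": -40,"dz": 2,"gripper": 1},
    {"dx": -108,"dy": -59,"dz": 3,"gripper": 1},
    {"dx": -144,"dy": -79,"dz": 4,"gripper": 1},
    {"dx": -180,"dy": -98,"dz": 4,"gripper": 1}
  ],
  "force": 40
}}

```text
validation failed for argument at $.in...
```

```bash
python3 - <<'E'
from h import *
s=arm.get_state();print(s['time'],s['tool_pos'],s['orientation'],s['finger_gap'],s['joints'])
print(go(.45,.24,.40)); print(go(.5455,-.096,.40))
E
```

```text
0.8 [0.15180397 0.58047385 0.40468611] [-1.79996808e+02 -7.54932890e-04  1.65341695e+02] 0.999579577164024 [ 6.87501899e+01  2.05565354e+01  8.65385013e+01  4.01222091e-04
  7.29082211e+01 -6.59162307e+00]
[-374.6 -253.9    4.7]
[-552.1 -554.8    4.7]
```

The call was refused in validation and nothing moved. I'll give every key in each row.

Request:
{"name": "drive_tool", "arguments": {
  "increments": [
    {"dx": -36,"dy": -20,"dz": 1,"twist": 0,"gripper": 1},
    {"dx": -72,"dy": -40,"dz": 2,"twist": 0,"gripper": 1},
    {"dx": -108,"dy": -59,"dz": 3,"twist": 0,"gripper": 1},
    {"dx": -144,"dy": -79,"dz": 4,"twist": 0,"gripper": 1},
    {"dx": -180,"dy": -98,"dz": 4,"twist": 0,"gripper": 1}
  ],
  "force": 40
}}

```text
time: 1.3
tool_pos: [0.302, 0.4388, 0.4007]
orientation: [-180.0, 0.0, 165.4]
contact_force: [0.9, -0.3, -0.2]
finger_gap: 0.147
```

```bash
python3 - <<'E'
from h import *
print(go(.45,.24,.40)); print(go(.5455,-.096,.40))
E
```

```text
[-193.4 -155.     0.7]
[-370.7 -455.9    0.8]
```

Request:
{"name": "drive_tool", "arguments": {
  "increments": [
    {"dx": -38,"dy": -31,"dz": 0,"twist": 0,"gripper": 1},
    {"dx": -77,"dy": -62,"dz": 0,"twist": 0,"gripper": 1},
    {"dx": -116,"dy": -93,"dz": 0,"twist": 0,"gripper": 1},
    {"dx": -155,"dy": -124,"dz": 0,"twist": 0,"gripper": 1},
    {"dx": -193,"dy": -155,"dz": 0,"twist": 0,"gripper": 1}
  ]
}}

```text
time: 1.8
tool_pos: [0.4506, 0.2383, 0.401]
orientation: [180.0, 0.0, 165.4]
contact_force: [0.0, 0.2, 0.5]
finger_gap: -0.003
```

```bash
python3 - <<'E'
from h import *
s=arm.get_state();print(s['time'],s['tool_pos'],s['orientation'],s['finger_gap'])
print(go(.52,.01,.40),go(.5455,-.096,.40),go(.5455,-.096,.311))
for n in ['side','wrist']:
    s=arm.get_state();im,d=arm.get_image(n); cv2.imwrite(f'pics/{n}1.png',im); np.save(f'{n}1.npy',d)
E
```

```text
1.8 [0.45061345 0.23829246 0.4010433 ] [1.79968104e+02 4.64810873e-02 1.65360357e+02] -0.0028295677562075587
[-124.8 -203.3    1. ] [-176.3 -299.5    1. ] [-176.2 -299.5   90. ]
```

View pics/wrist1.png

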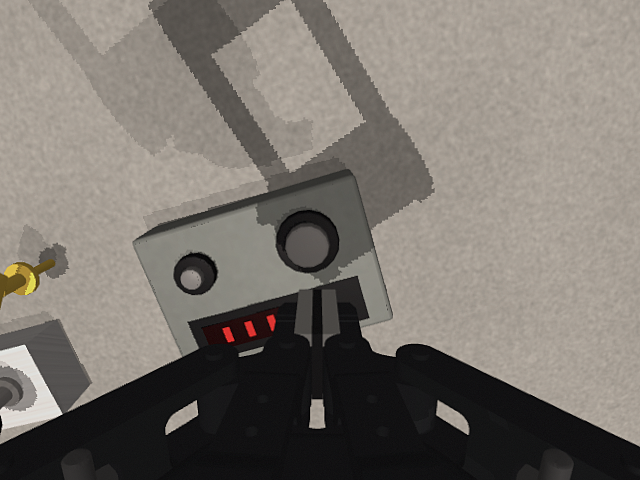

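View pics/side1.png

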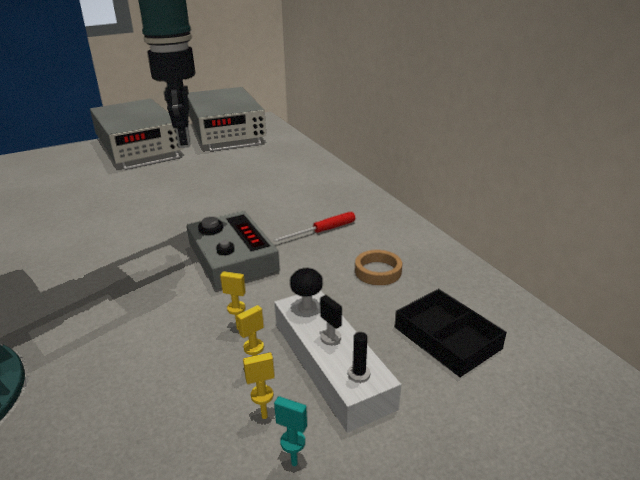

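The wrist view shows the large button at (307,242), the small one at (195,274), and the shut fingertips at about (318,295). The side view shows the fingertips at (181,143). I'll use both to measure the button and the tip offset.

```bash
python3 - <<'E'
from h import *
s=arm.get_state()
d=np.load('side1.npy');im,d2=None,np.load('wrist1.npy')
v,u=np.mgrid[100:160,160:200]
m=d[v,u]>0
P=world('side',u[m],v[m],d[v,u][m])
k=(np.hypot(P[:,0]-.45,P[:,1]-.238)<.06)&(P[:,2]>.15)
print('tip side',k.sum(),P[k,2].min(),np.sort(P[k,2])[:8].round(4)); t=P[k]; print(t[t[:,2]<t[:,2].min()+.01].mean(0))
v,u=np.mgrid[280:345,285:350]; m=d2[v,u]>0
P=world('wrist',u[m],v[m],d2[v,u][m],s)
k=P[:,2]>.12; print('tip wrist',k.sum(),np.sort(P[k,2])[:8].round(4)); t=P[k]; t=t[t[:,2]<t[:,2].min()+.02];print(t.mean(0),t.min(0),t.max(0))
v,u=np.mgrid[212:272,277:337]; 
P=world('wrist',u.ravel(),v.ravel(),d2[v,u].ravel(),s)
b=P[(P[:,2]>.073)&(P[:,2]<.08)];print('large',len(b),((b.min(0)+b.max(0))/2).round(4),b.mean(0).round(4),np.ptp(b,axis=0).round(4))
h=P[(P[:,2]>.058)&(P[:,2]<.0725)];print('housing z',np.percentile(h[:,2],[5,50,95]).round(4),((h.min(0)+h.max(0))/2).round(4),np.ptp(h,axis=0).round(4))
E
```

```text
tip side 717 0.2276908304101808 [0.2277 0.228  0.2281 0.2286 0.2287 0.2289 0.2292 0.2295]
[0.44913523 0.23070742 0.23268839]
tip wrist 3202 [0.231  0.2313 0.2315 0.2315 0.2316 0.2316 0.2317 0.2317]
[0.44431601 0.23916207 0.24221286] [0.44057125 0.22712876 0.23100185] [0.45038373 0.24960999 0.25099498]
large 1445 [0.4708 0.2239 0.0754] [0.4703 0.2241 0.0755] [0.033  0.0328 0.0048]
housing z [0.0637 0.0657 0.0673] [0.4707 0.2239 0.0653] [0.049  0.0488 0.0144]
```

Shut tips stand 173 mm ahead, as given. The button position from the wrist view differs by 6 mm from the top and side views, possibly because the arm was still settling. I'll measure it again when still. Now to the mushroom, staying high.

Request:
{"name": "drive_tool", "arguments": {
  "increments": [
    {"dx": -25,"dy": -41,"dz": 0,"twist": 0,"gripper": 1},
    {"dx": -50,"dy": -82,"dz": 0,"twist": 0,"gripper": 1},
    {"dx": -75,"dy": -123,"dz": 0,"twist": 0,"gripper": 1},
    {"dx": -95,"dy": -164,"dz": 0,"twist": 0,"gripper": 1},
    {"dx": -100,"dy": -180,"dz": 0,"twist": 0,"gripper": 1}
  ]
}}

```text
time: 2.4
tool_pos: [0.5041, 0.0334, 0.4018]
orientation: [-179.9, 0.3, 164.9]
contact_force: [-1.1, 0.5, 0.0]
finger_gap: 0.001
```

Request:
{"name": "drive_tool", "arguments": {
  "increments": [
    {"dx": 0,"dy": 0,"dz": 0,"twist": 0,"gripper": 1},
    {"dx": 0,"dy": 0,"dz": 0,"twist": 0,"gripper": 1},
    {"dx": 0,"dy": 0,"dz": 0,"twist": 0,"gripper": 1},
    {"dx": 0,"dy": 0,"dz": 0,"twist": 0,"gripper": 1},
    {"dx": 0,"dy": 0,"dz": 0,"twist": 0,"gripper": 1}
  ]
}}

```text
time: 2.9
tool_pos: [0.5039, 0.0345, 0.4018]
orientation: [-179.9, 0.3, 165.0]
contact_force: [0.0, -0.5, -0.3]
finger_gap: -0.001
```

```bash
python3 - <<'E'
from h import *
s=arm.get_state();print(s['time'],s['tool_pos'],s['qvel'].round(2))
im,d=arm.get_image('wrist'); cv2.imwrite('pics/wrist2.png',im); np.save('wrist2.npy',d)
for k in arm.trace('mushroom_sensor','wrist')[:2]:
    m=k['mask']&(d>0);v,u=np.nonzero(m);P=world('wrist',u,v,d[m],s)
    print(k['confidence'],k['box'])
    for lo in (.09,.117):
        T=P[(P[:,2]>lo)&(P[:,2]<.125)]
        if len(T): print(len(T),((T.min(0)+T.max(0))/2).round(4),T.mean(0).round(4),np.ptp(T,axis=0).round(4))
v,u=np.mgrid[0:480:1,0:640:1]
P=world('wrist',u.ravel(),v.ravel(),d.ravel(),s)
B=P[(np.abs(P[:,2]-.076)<.003)&(P[:,0]<.55)&(P[:,1]>.05)]
print('large?',len(B),B.mean(0) if len(B) else 0)
print(go(.5455,-.096,.40))
E
```

```text
2.9 [0.50388404 0.0344683  0.40181743] [-0.41  0.02 -0.02 -0.17  0.03 -0.09]
0.8 [124.7, 279.9, 200.0, 359.3]
3787 [ 0.5446 -0.0935  0.1056] [ 0.5404 -0.0877  0.1114] [0.0498 0.0497 0.029 ]
563 [ 0.544  -0.0917  0.1186] [ 0.5445 -0.0927  0.1178] [0.0239 0.0262 0.0031]
large? 2022 [0.47371251 0.20599694 0.07534676]
[ -73.9 -114.9    2.3]
```

View pics/wrist2.png

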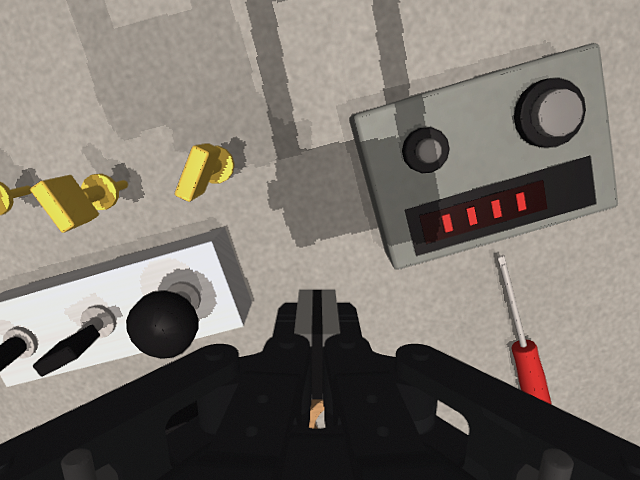

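The wrist picture shows the mushroom dome at (162,323) with the plug (75,345) and slim handle (15,345) beyond it, clear of the path. The wrist estimate of (0.5446, -0.0935) agrees with the top camera to 2.5 mm, so I use (0.545, -0.095).

Request:
{"name": "drive_tool", "arguments": {
  "increments": [
    {"dx": -20,"dy": -30,"dz": 0,"twist": 0,"gripper": 1},
    {"dx": -40,"dy": -62,"dz": 0,"twist": 0,"gripper": 1},
    {"dx": -60,"dy": -94,"dz": 0,"twist": 0,"gripper": 1},
    {"dx": -73,"dy": -114,"dz": 10,"twist": 0,"gripper": 1},
    {"dx": -73,"dy": -114,"dz": 30,"twist": 0,"gripper": 1}
  ]
}}

```text
time: 3.5
tool_pos: [0.5471, -0.098, 0.3736]
orientation: [-179.8, 0.6, 164.8]
contact_force: [1.3, 0.2, 1.1]
finger_gap: -0.001
```

```bash
python3 - <<'E'
from h import *
s=arm.get_state();print(s['time'],s['tool_pos'],s['orientation'])
print(go(.545,-.095,.311))
E
```

```text
3.5 [ 0.54707897 -0.09795057  0.37360847] [-179.8433443     0.60661062  164.82985359]
[ 3.4  2.5 62.6]
```

Request:
{"name": "drive_tool", "arguments": {
  "increments": [
    {"dx": 3,"dy": 2,"dz": 15,"twist": 0,"gripper": 1},
    {"dx": 3,"dy": 2,"dz": 30,"twist": 0,"gripper": 1},
    {"dx": 3,"dy": 2,"dz": 44,"twist": 0,"gripper": 1},
    {"dx": 3,"dy": 2,"dz": 56,"twist": 0,"gripper": 1},
    {"dx": 3,"dy": 2,"dz": 60,"twist": 0,"gripper": 1}
  ]
}}

```text
time: 4.0
tool_pos: [0.5449, -0.0952, 0.3123]
orientation: [-179.8, 0.5, 164.8]
contact_force: [-0.3, 0.1, 1.0]
finger_gap: 0.001
```

```bash
cat >> h.py <<'E'
def tip(st=None):
    st=st or arm.get_state()
    r=R.from_euler('xyz',st['orientation'],degrees=True).as_matrix()
    return st['tool_pos']+r@[0,0,.173]
def gotip(x,y,z,st=None):
    st=st or arm.get_state()
    r=R.from_euler('xyz',st['orientation'],degrees=True).as_matrix()
    return (r.T@(np.array([x,y,z])-tip(st))*1000).round(1)
E
python3 - <<'E'
from h import *
s=arm.get_state();print(s['time'],s['tool_pos'],s['orientation'],tip(s),gotip(.545,-.095,.138))
for n in ['side','wrist']:
    im,d=arm.get_image(n); cv2.imwrite(f'pics/{n}3.png',im); np.save(f'{n}3.npy',d)
im=cv2.imread('pics/side3.png')[150:330,210:410];cv2.imwrite('pics/side3c.png',cv2.resize(im,None,fx=3,fy=3,interpolation=cv2.INTER_CUBIC))
s=arm.get_state();print(s['time'],s['tool_pos'],s['orientation'],tip(s),gotip(.545,-.095,.138,s))
E
```

```text
4.0 [ 0.54487506 -0.09523511  0.31226506] [-179.84747643    0.48312176  164.84850664] [ 0.5461627  -0.0960609   0.13927183] [1.4 0.7 1.3]
4.1 [ 0.54514281 -0.09537704  0.31303601] [-179.8464116     0.53619393  164.84211314] [ 0.54658419 -0.09624798  0.14004421] [1.9 0.8 2. ]
```

View pics/side3c.png

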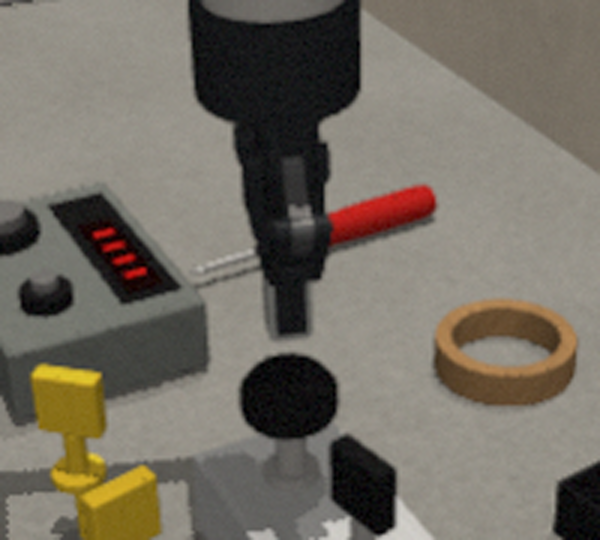

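View pics/wrist3.png

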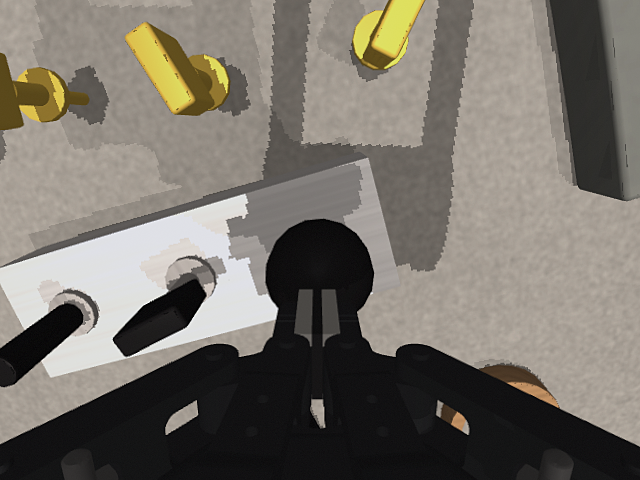

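The fingertips stand over the middle of the dome: in the side crop the tips are at (289,335) and the dome is centred at x=289, and in the wrist view the tips are centred on the head. The tip is at (0.546, -0.096, 0.140). Now I hold.

Request:
{"name": "drive_tool", "arguments": {
  "increments": [
    {"dx": 1,"dy": 0,"dz": 1,"twist": 0,"gripper": 1},
    {"dx": 1,"dy": 0,"dz": 1,"twist": 0,"gripper": 1},
    {"dx": 1,"dy": 0,"dz": 1,"twist": 0,"gripper": 1},
    {"dx": 1,"dy": 0,"dz": 1,"twist": 0,"gripper": 1},
    {"dx": 1,"dy": 0,"dz": 1,"twist": 0,"gripper": 1}
  ]
}}

```text
time: 4.6
tool_pos: [0.5443, -0.0951, 0.3123]
orientation: [-179.8, 0.6, 164.8]
contact_force: [-0.5, -0.5, -0.4]
finger_gap: 0.002
```

Request:
{"name": "drive_tool", "arguments": {
  "increments": [
    {"dx": 0,"dy": 0,"dz": 0,"twist": 0,"gripper": 1},
    {"dx": 0,"dy": 0,"dz": 0,"twist": 0,"gripper": 1},
    {"dx": 0,"dy": 0,"dz": 0,"twist": 0,"gripper": 1},
    {"dx": 0,"dy": 0,"dz": 0,"twist": 0,"gripper": 1},
    {"dx": 0,"dy": 0,"dz": 0,"twist": 0,"gripper": 1}
  ]
}}

```text
time: 5.1
tool_pos: [0.5443, -0.0951, 0.3123]
orientation: [-179.8, 0.6, 164.8]
contact_force: [0.7, -0.4, 0.1]
finger_gap: 0.001
```

Request:
{"name": "drive_tool", "arguments": {
  "increments": [
    {"dx": 0,"dy": 0,"dz": 0,"twist": 0,"gripper": 1},
    {"dx": 0,"dy": 0,"dz": 0,"twist": 0,"gripper": 1},
    {"dx": 0,"dy": 0,"dz": 0,"twist": 0,"gripper": 1},
    {"dx": 0,"dy": 0,"dz": 0,"twist": 0,"gripper": 1},
    {"dx": 0,"dy": 0,"dz": 0,"twist": 0,"gripper": 1}
  ]
}}

```text
time: 5.6
tool_pos: [0.5443, -0.0951, 0.3123]
orientation: [-179.8, 0.6, 164.8]
contact_force: [0.2, 0.6, 0.6]
finger_gap: 0.001
```

Request:
{"name": "drive_tool", "arguments": {
  "increments": [
    {"dx": 0,"dy": 0,"dz": 0,"twist": 0,"gripper": 1},
    {"dx": 0,"dy": 0,"dz": 0,"twist": 0,"gripper": 1},
    {"dx": 0,"dy": 0,"dz": 0,"twist": 0,"gripper": 1},
    {"dx": 0,"dy": 0,"dz": 0,"twist": 0,"gripper": 1},
    {"dx": 0,"dy": 0,"dz": 0,"twist": 0,"gripper": 1}
  ]
}}

```text
time: 6.1
tool_pos: [0.5443, -0.0951, 0.3123]
orientation: [-179.8, 0.6, 164.8]
contact_force: [0.7, -0.4, -0.3]
finger_gap: 0.007
```

Steady with no drift. I hold about 2.5 s more.

Request:
{"name": "drive_tool", "arguments": {
  "increments": [
    {"dx": 0,"dy": 0,"dz": 0,"twist": 0,"gripper": 1},
    {"dx": 0,"dy": 0,"dz": 0,"twist": 0,"gripper": 1},
    {"dx": 0,"dy": 0,"dz": 0,"twist": 0,"gripper": 1},
    {"dx": 0,"dy": 0,"dz": 0,"twist": 0,"gripper": 1},
    {"dx": 0,"dy": 0,"dz": 0,"twist": 0,"gripper": 1}
  ]
}}

```text
time: 6.6
tool_pos: [0.5443, -0.0951, 0.3123]
orientation: [-179.8, 0.6, 164.8]
contact_force: [0.0, -1.0, -0.7]
finger_gap: 0.001
```

Request:
{"name": "drive_tool", "arguments": {
  "increments": [
    {"dx": 0,"dy": 0,"dz": 0,"twist": 0,"gripper": 1},
    {"dx": 0,"dy": 0,"dz": 0,"twist": 0,"gripper": 1},
    {"dx": 0,"dy": 0,"dz": 0,"twist": 0,"gripper": 1},
    {"dx": 0,"dy": 0,"dz": 0,"twist": 0,"gripper": 1},
    {"dx": 0,"dy": 0,"dz": 0,"twist": 0,"gripper": 1}
  ]
}}

```text
time: 7.1
tool_pos: [0.5442, -0.0951, 0.3123]
orientation: [-179.8, 0.6, 164.8]
contact_force: [0.6, -0.2, 1.2]
finger_gap: -0.002
```

Request:
{"name": "drive_tool", "arguments": {
  "increments": [
    {"dx": 0,"dy": 0,"dz": 0,"twist": 0,"gripper": 1},
    {"dx": 0,"dy": 0,"dz": 0,"twist": 0,"gripper": 1},
    {"dx": 0,"dy": 0,"dz": 0,"twist": 0,"gripper": 1},
    {"dx": 0,"dy": 0,"dz": 0,"twist": 0,"gripper": 1},
    {"dx": 0,"dy": 0,"dz": 0,"twist": 0,"gripper": 1}
  ]
}}

```text
time: 7.6
tool_pos: [0.5443, -0.0951, 0.3123]
orientation: [-179.8, 0.6, 164.8]
contact_force: [0.5, -0.2, 0.5]
finger_gap: 0.001
```

Request:
{"name": "drive_tool", "arguments": {
  "increments": [
    {"dx": 0,"dy": 0,"dz": 0,"twist": 0,"gripper": 1},
    {"dx": 0,"dy": 0,"dz": 0,"twist": 0,"gripper": 1},
    {"dx": 0,"dy": 0,"dz": 0,"twist": 0,"gripper": 1},
    {"dx": 0,"dy": 0,"dz": 0,"twist": 0,"gripper": 1},
    {"dx": 0,"dy": 0,"dz": 0,"twist": 0,"gripper": 1}
  ]
}}

```text
time: 8.1
tool_pos: [0.5443, -0.0951, 0.3123]
orientation: [-179.8, 0.6, 164.8]
contact_force: [0.6, -0.1, -0.7]
finger_gap: -0.002
```

Request:
{"name": "drive_tool", "arguments": {
  "increments": [
    {"dx": 0,"dy": 0,"dz": 0,"twist": 0,"gripper": 1},
    {"dx": 0,"dy": 0,"dz": 0,"twist": 0,"gripper": 1},
    {"dx": 0,"dy": 0,"dz": 0,"twist": 0,"gripper": 1},
    {"dx": 0,"dy": 0,"dz": 0,"twist": 0,"gripper": 1},
    {"dx": 0,"dy": 0,"dz": 0,"twist": 0,"gripper": 1}
  ]
}}

```text
time: 8.6
tool_pos: [0.5442, -0.0951, 0.3123]
orientation: [-179.8, 0.6, 164.8]
contact_force: [0.1, -0.3, -0.6]
finger_gap: -0.004
```

```bash
python3 - <<'E'
from h import *
s=arm.get_state();print(s['time'],tip(s),gotip(.545,-.095,.22),gotip(.473,.218,.22),gotip(.473,.10,.22))
E
```

```text
8.6 [ 0.54576191 -0.09602638  0.13927732] [  0.2   0.6 -80.7] [151.6 283.8 -83. ] [120.7 170.  -82.4]
```

I held for about 4.5 s. Now lift and travel toward the large button, stopping short to measure it again.

Request:
{"name": "drive_tool", "arguments": {
  "increments": [
    {"dx": 0,"dy": 0,"dz": -25,"twist": 0,"gripper": 1},
    {"dx": 0,"dy": 0,"dz": -60,"twist": 0,"gripper": 1},
    {"dx": 15,"dy": 20,"dz": -80,"twist": 0,"gripper": 1},
    {"dx": 35,"dy": 55,"dz": -82,"twist": 0,"gripper": 1},
    {"dx": 60,"dy": 90,"dz": -82,"twist": 0,"gripper": 1}
  ]
}}

```text
time: 9.1
tool_pos: [0.5097, 0.0083, 0.3948]
orientation: [-179.9, 0.8, 164.7]
contact_force: [0.9, -0.3, 0.1]
finger_gap: -0.003
```

```bash
python3 - <<'E'
from h import *
s=arm.get_state();print(s['time'],tip(s),gotip(.473,.19,.22))
E
```

```text
9.1 [0.51182754 0.00737587 0.2217853 ] [ 85.6 166.    0.3]
```

Request:
{"name": "drive_tool", "arguments": {
  "increments": [
    {"dx": 20,"dy": 39,"dz": 0,"twist": 0,"gripper": 1},
    {"dx": 40,"dy": 78,"dz": 0,"twist": 0,"gripper": 1},
    {"dx": 60,"dy": 117,"dz": 0,"twist": 0,"gripper": 1},
    {"dx": 80,"dy": 155,"dz": 0,"twist": 0,"gripper": 1},
    {"dx": 85,"dy": 166,"dz": 0,"twist": 0,"gripper": 1}
  ]
}}

```text
time: 9.6
tool_pos: [0.4701, 0.194, 0.3934]
orientation: [-180.0, 0.7, 164.9]
contact_force: [-0.3, -0.8, 0.2]
finger_gap: -0.007
```

Request:
{"name": "drive_tool", "arguments": {
  "increments": [
    {"dx": 0,"dy": 0,"dz": 0,"twist": 0,"gripper": 1},
    {"dx": 0,"dy": 0,"dz": 0,"twist": 0,"gripper": 1},
    {"dx": 0,"dy": 0,"dz": 0,"twist": 0,"gripper": 1},
    {"dx": 0,"dy": 0,"dz": 0,"twist": 0,"gripper": 1},
    {"dx": 0,"dy": 0,"dz": 0,"twist": 0,"gripper": 1}
  ]
}}

```text
time: 10.1
tool_pos: [0.4705, 0.193, 0.3934]
orientation: [-179.9, 0.7, 164.8]
contact_force: [-0.2, -0.2, -0.3]
finger_gap: -0.002
```

```bash
python3 - <<'E'
from h import *
s=arm.get_state();print(s['time'],tip(s),s['orientation'],s['qvel'].round(2))
im,d=arm.get_image('wrist'); cv2.imwrite('pics/wrist4.png',im)
for t in ['large_button','small_button']:
  for k in arm.trace(t,'wrist')[:2]:
    m=cv2.dilate(k['mask'].astype(np.uint8),np.ones((5,5)))>0; m&=(d>0);v,u=np.nonzero(m);P=world('wrist',u,v,d[m],s)
    T=P[(P[:,2]>.072)&(P[:,2]<.08)]
    print(t,k['confidence'],k['box'],len(T),((T.min(0)+T.max(0))/2).round(4),T.mean(0).round(4),np.ptp(T,axis=0).round(4))
d=np.load('top0.npy')
for t in ['large_button']:
    m=np.load('m_top_large_button.npy');m=cv2.dilate(m.astype(np.uint8),np.ones((7,7)))>0;v,u=np.nonzero(m);P=world('top',u,v,d[m])
    T=P[(P[:,2]>.0735)&(P[:,2]<.08)];print('top',((T.min(0)+T.max(0))/2).round(4),T.mean(0).round(4),np.ptp(T,axis=0).round(4))
E
```

```text
10.1 [0.4725542  0.19221935 0.22037509] [-179.94318855    0.72715694  164.81594092] [ 0.3  -0.   -0.13  0.1  -0.11  0.05]
large_button 0.57 [332.5, 184.6, 382.2, 237.5] 1656 [0.4732 0.2205 0.075 ] [0.4728 0.2205 0.0756] [0.0331 0.033  0.0059]
small_button 0.62 [217.6, 234.7, 246.7, 260.8] 358 [0.4763 0.1261 0.0738] [0.4764 0.1262 0.0736] [0.0165 0.0156 0.0036]
top [0.4745 0.2178 0.0761] [0.4744 0.2177 0.0755] [0.0312 0.032  0.0052]
```

View pics/wrist4.png

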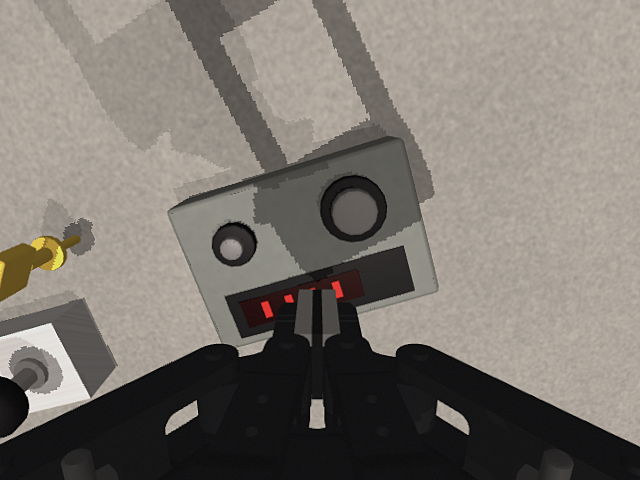

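The wrist view shows the large button at (353,211) and the small one at (233,246), well apart. Settled, the wrist gives (0.473, 0.2205) and the top camera (0.4745, 0.218), so I use (0.473, 0.2195).

```bash
python3 - <<'E'
from h import *
print(gotip(.473,.2195,.10))
E
```

```text
[  7.9  26.1 120.3]
```

Request:
{"name": "drive_tool", "arguments": {
  "increments": [
    {"dx": 8,"dy": 26,"dz": 20,"twist": 0,"gripper": 1},
    {"dx": 8,"dy": 26,"dz": 55,"twist": 0,"gripper": 1},
    {"dx": 8,"dy": 26,"dz": 90,"twist": 0,"gripper": 1},
    {"dx": 8,"dy": 26,"dz": 110,"twist": 0,"gripper": 1},
    {"dx": 8,"dy": 26,"dz": 118,"twist": 0,"gripper": 1}
  ]
}}

```text
time: 10.75
tool_pos: [0.47, 0.2198, 0.2732]
orientation: [-179.8, 0.5, 164.9]
contact_force: [-0.6, 0.6, -0.4]
finger_gap: 0.001
```

```bash
python3 - <<'E'
from h import *
s=arm.get_state();print(s['time'],tip(s),s['orientation'],gotip(.473,.2195,.069))
im,d=arm.get_image('side'); cv2.imwrite('pics/side5c.png',cv2.resize(im[120:300,150:350],None,fx=3,fy=3,interpolation=cv2.INTER_CUBIC))
E
```

```text
10.75 [0.47139032 0.21884795 0.10019154] [-179.82931929    0.53812283  164.85384284] [-1.1  1.1 31.2]
```

View pics/side5c.png

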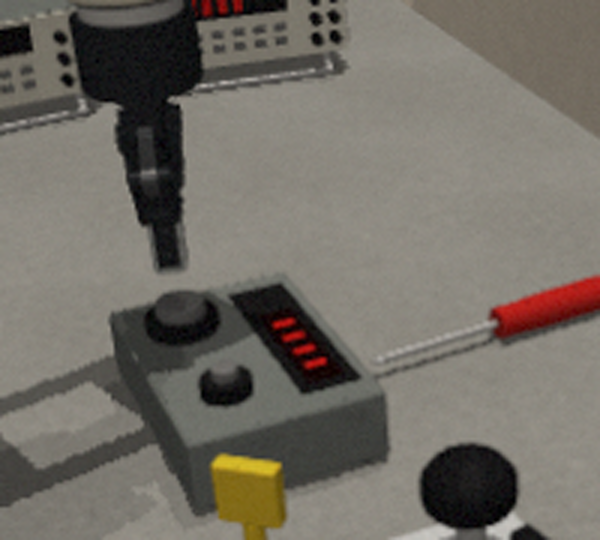

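In the side crop the tips are at (170,268) and the button at (183,308), which looks a little off. I'll check it by projection.

```bash
python3 - <<'E'
from h import *
c=arm.get_calibration('side');K=np.array([[c['fx'],0,c['cx']],[0,c['fy'],c['cy']],[0,0,1.]])
pts=np.array([tip(),[.473,.2195,.076],[.473,.2195,.10]])
p=cv2.projectPoints(pts,np.array(c['rvec'],float),np.array(c['tvec'],float),K,np.array([c['k1'],0,0,0.]))[0][:,0]
print((p-[150,120])*3+1, tip())
E
```

```text
[[171.00397264 268.55838021]
 [177.65534207 299.99828312]
 [172.94021075 267.87837221]] [0.47154673 0.21884841 0.10013392]
```

The observed tip matches its projection, so the side camera puts the button a few mm toward -y. The three cameras give y = 0.2154, 0.2178 and 0.2205, so I take (0.473, 0.2175). That is well inside the 34 mm button.

Request:
{"name": "drive_tool", "arguments": {
  "increments": [
    {"dx": -2,"dy": -1,"dz": 6,"twist": 0,"gripper": 1},
    {"dx": -2,"dy": -1,"dz": 12,"twist": 0,"gripper": 1},
    {"dx": -2,"dy": -1,"dz": 17,"twist": 0,"gripper": 1},
    {"dx": -2,"dy": -1,"dz": 20,"twist": 0,"gripper": 1},
    {"dx": -2,"dy": -1,"dz": 20,"twist": 0,"gripper": 1}
  ]
}}

```text
time: 11.3
tool_pos: [0.4719, 0.2182, 0.2531]
orientation: [-179.8, 0.5, 164.8]
contact_force: [-0.5, -0.2, -1.1]
finger_gap: -0.003
```

```bash
python3 - <<'E'
from h import *
s=arm.get_state();print(s['time'],tip(s),s['contact_force'],gotip(.473,.2175,.069))
E
```

```text
11.3 [0.47333068 0.21723052 0.0800746 ] [-0.49679663 -0.22040911 -1.07278946] [ 0.5  0.2 11.1]
```

Now 4 mm above the button. I press to about 0.070 and read the force.

Request:
{"name": "drive_tool", "arguments": {
  "increments": [
    {"dx": 0,"dy": 0,"dz": 3,"twist": 0,"gripper": 1},
    {"dx": 0,"dy": 0,"dz": 6,"twist": 0,"gripper": 1},
    {"dx": 0,"dy": 0,"dz": 9,"twist": 0,"gripper": 1},
    {"dx": 0,"dy": 0,"dz": 10,"twist": 0,"gripper": 1},
    {"dx": 0,"dy": 0,"dz": 10,"twist": 0,"gripper": 1}
  ]
}}

```text
time: 11.8
tool_pos: [0.4722, 0.2182, 0.2435]
orientation: [-179.9, 0.6, 164.8]
contact_force: [-1.8, -0.6, 5.4]
finger_gap: 0.002
```

```bash
python3 - <<'E'
from h import *
s=arm.get_state();print(s['time'],tip(s),s['contact_force'])
E
```

```text
11.8 [0.47379386 0.21735558 0.07048151] [-1.82682187 -0.64617998  5.37019434]
```

Force is 5.4 N at tip height 0.0705, so it is nearly down. I go 3 mm more to reach the stop.

Request:
{"name": "drive_tool", "arguments": {
  "increments": [
    {"dx": 0,"dy": 0,"dz": 1,"twist": 0,"gripper": 1},
    {"dx": 0,"dy": 0,"dz": 2,"twist": 0,"gripper": 1},
    {"dx": 0,"dy": 0,"dz": 3,"twist": 0,"gripper": 1},
    {"dx": 0,"dy": 0,"dz": 3,"twist": 0,"gripper": 1},
    {"dx": 0,"dy": 0,"dz": 3,"twist": 0,"gripper": 1}
  ]
}}

```text
time: 12.3
tool_pos: [0.4722, 0.2182, 0.243]
orientation: [-179.9, 0.6, 164.9]
contact_force: [-7.4, -2.4, 30.3]
finger_gap: 0.0
```

```bash
python3 - <<'E'
from h import *
s=arm.get_state();print(s['time'],tip(s),s['contact_force'])
im,d=arm.get_image('side'); cv2.imwrite('pics/side6c.png',cv2.resize(im[120:300,150:350],None,fx=3,fy=3,interpolation=cv2.INTER_CUBIC))
E
```

```text
12.3 [0.47393239 0.21741806 0.06999922] [-7.38251501 -2.38378968 30.27263715]
```

View pics/side6c.png

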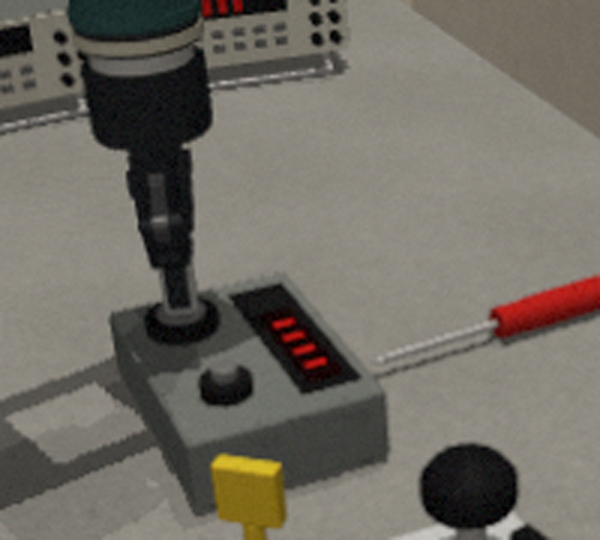

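The button is against its stop: tip at 0.0700, force up to 30 N, and the crop shows the tips at (180,305) with the button sunk into its housing. Now release, straight up.

Request:
{"name": "drive_tool", "arguments": {
  "increments": [
    {"dx": 0,"dy": 0,"dz": -6,"twist": 0,"gripper": 1},
    {"dx": 0,"dy": 0,"dz": -20,"twist": 0,"gripper": 1},
    {"dx": 0,"dy": 0,"dz": -50,"twist": 0,"gripper": 1},
    {"dx": 0,"dy": 0,"dz": -90,"twist": 0,"gripper": 1},
    {"dx": 0,"dy": 0,"dz": -120,"twist": 0,"gripper": 1}
  ]
}}

```text
time: 12.85
tool_pos: [0.4709, 0.2188, 0.3646]
orientation: [-179.9, 0.7, 164.9]
contact_force: [1.0, 0.3, -0.2]
finger_gap: -0.001
```

Request:
{"name": "drive_tool", "arguments": {
  "increments": [
    {"dx": 0,"dy": 0,"dz": -5,"twist": 0,"gripper": 1},
    {"dx": 0,"dy": 0,"dz": -5,"twist": 0,"gripper": 1},
    {"dx": 0,"dy": 0,"dz": -5,"twist": 0,"gripper": 1},
    {"dx": 0,"dy": 0,"dz": -5,"twist": 0,"gripper": 1},
    {"dx": 0,"dy": 0,"dz": -5,"twist": 0,"gripper": 1}
  ]
}}

```text
time: 13.35
tool_pos: [0.4704, 0.2187, 0.3682]
orientation: [-179.8, 0.5, 164.9]
contact_force: [-0.4, -0.6, 0.2]
finger_gap: 0.005
```

```bash
python3 - <<'E'
from h import *
s=arm.get_state();print(s['time'],tip(s),s['contact_force'])
im,d=arm.get_image('side'); cv2.imwrite('pics/side7.png',im)
for k in arm.trace('mushroom_sensor','side')[:1]:
    print(k['box'])
for t in ['large_button','small_button']:
  for k in arm.trace(t,'side')[:1]:
    m=k['mask']&(d>0);v,u=np.nonzero(m);P=world('side',u,v,d[m]);print(t,k['confidence'],k['box'],np.percentile(P[:,2],[50,95]))
E
```

```text
13.35 [0.4717922  0.21776137 0.19517254] [-0.36030678 -0.6104527   0.18160757]
[287.2, 265.0, 322.3, 316.1]
large_button 0.47 [200.3, 217.3, 220.5, 228.1] [0.0747455  0.07679025]
small_button 0.55 [220.1, 238.4, 229.2, 246.9] [0.07337231 0.07572889]
```

View pics/side7.png

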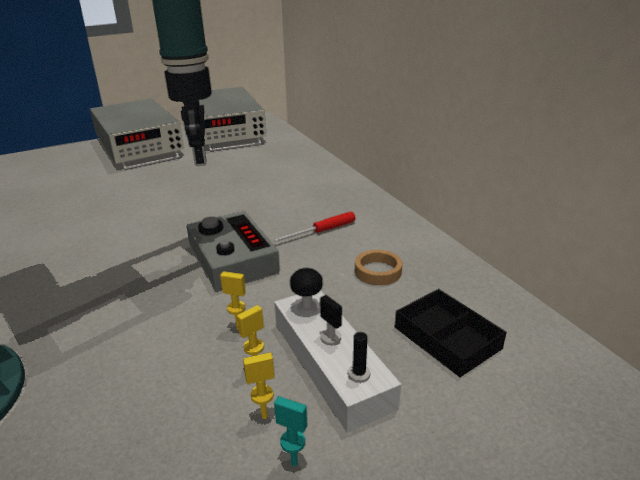

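The picture shows the button up again at (210,224), with its top at 0.0768. The mushroom head is unchanged at (306,283), and everything else is where it was. The arm is clear and still, so I hand in.

```bash
python3 - <<'E'
from h import *
print(arm.finish_job()); print(arm.get_state()['time'])
E
```

```text
the job is handed in; nothing more can be done
None
the job is handed in; nothing more can be done
```

I pointed at the mushroom sensor, then pressed and released the large button, and handed the job in at about 13.6 s of the 48 s allowed.

- **Pointing:** With the gripper shut, the fingertips stood about 21 mm above the middle of the mushroom head, at (0.546, -0.096, 0.139). They stayed there for about 4.5 s without drift or contact force.
- **Button:** I pressed the large button straight down to its stop. The fingertips reached z = 0.070 and the force rose from 5 N to 30 N. I then lifted clear.
- **Last checks:** The button is up again, with its top measured at 0.077. The small button measured at its usual height, the sensors and other things look unmoved in the side picture, and the force on the tool is about zero.
- **Disagreements:** The cameras differed by up to 5 mm on the large button's y position. I used 0.2175, close to their mean, and the press was well within the 34 mm button. The tool was tilted about 0.6° while pointing and pressing, which I allowed for. My first move call was refused for its format and moved nothing.

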